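Settle two pressure gauges and log the reading

ROBOT

A 6-joint arm with a two-finger parallel gripper is mounted at the origin on the work surface. World frame = base frame: x ahead of the robot, y to its left, z up, the work surface at z = 0. Lengths are in m, angles in rad, forces in N, time in s.
With the tool pointing down it reaches from about 0.325 to 0.9 m from the base axis. Payload 6.1 kg.
Tool frame: the origin (TCP) lies between the finger pads; the fingertips stand 19 mm ahead of it and the grasp point (between the pads) is the TCP; z points along the fingers, y is the line along which they close (so a half turn about z gives the same grasp; the last joint's range is limited). The gripper opens to 87 mm and grips with 3 to 60 N. Pads are 19 mm wide; open, the fingers measure 117 mm over their backs; the gripper's body (75 mm by 190 mm) begins 51 mm behind the grasp point.
Start: joints at [-1.414, 0.22, 1.526, -0, 1.395, -0.126], TCP at [0.174, -0.6, 0.242] pointing down, gripper open.
Joint ranges: [-2.98, 2.98], [-0.91, 2.08], [0.09, 2.57], [-1.24, 4.39], [0.2, 2.65], [-2.68, 2.68]. Speed limits (rad/s): [2.57, 2.57, 3.01, 3.14, 3.14, 3.14].

INTERFACE

Orientations are given as a unit quaternion [w, x, y, z].
In Python, from cell import robot gives the robot as it stands.
- The arm moves only by the shell command python3 inch.py 'ROWS' [OPENING] [FORCE]. ROWS is a JSON list of rows, 1 to 20 of them, each an object with the fields sx, sy, sz (the shift in m), spin (a turn about the tool's z in rad); a field left out counts as zero; each row is the pose to reach, as a shift and turn from the pose commanded when the command began, along the tool's axes at that moment; what a row does not reach only later rows make up. A row lasts 1/8 s, in which the tool goes at most 0.0625 m and 0.188 rad, less where a joint would pass 70% of its speed; a pose out of reach is approached as far as the arm can. OPENING is the opening from 0.0 (shut) to 1.0 (fully open), set as the command begins (- or left out keeps the last). The fingers move at their own pace and stop on an object; FORCE is the grip in N (left out, the last holds). Time passes only in rows, so rows that do not move let the fingers close. It prints the time, the measured TCP pose, the force, the opening and the grip force at its end. Input that does not fit is refused with a message, and nothing moves.
- robot.sense(): the state, without advancing time (a new reading comes with each control period).
- robot.camera(name): name is "scene" or "top" or "wrist"; returns the picture (384x512x3 uint8, blue, green, red); there is no depth.
- robot.get_calibration(name): a dict with "mtx" (3x3 intrinsics, pixels), "camera_from_world" (4x4, takes a point from world to camera coordinates). Camera axes: x right, y down, z forward; pixel columns grow to the right and rows downward; lengths in m; the calibration is good to about 2 mm. A picture is of the moment at which its call begins: read the wrist's pose just before it. get_calibration takes no time and is no camera call; for the wrist camera it gives the pose at the moment of the call.
- robot.close_job(): hands the job in; it is judged then, once.
The state is a dict: "time": time; "joint_pos": joint angles; "joint_velocities": joint speeds; "joint_efforts": joint torques, N m; "tcp_pos": TCP position; "ee_rot": TCP orientation; "wrist_force": force on the tool from outside, world axes, zero at the start; "wrist_torque": the same for the moment, N m; "width": opening from 0.0 (shut) to 1.0 (fully open); "finger_force": force on a finger pad.
Only numpy, scipy, OpenCV 4.12 (cv2) and the standard library are available. Lean on these libraries where they do the work, as an engineer would, in place of code of your own. Each camera call takes 0.05 s, during which the arm holds its last target. There are 200 camera calls.

TASK

Take a reading at this test point: with the fingertips, tap the glass of the smaller dial gauge on the manifold lightly so that its pointer settles, then tap the glass of the larger master gauge beside it just as lightly, and then press the recorder's long key fully down and let it come back up. The line is holding pressure, so do not turn the red handwheel, do not press the recorder's small round key, and leave the recorder, the two flanges and the feeler block where they stand. This is all touching: nothing is to be picked up.

Things in the scene. Friction and masses are not known exactly. Their poses are not given: they have to be found in the camera images.
- test_glass: window of the smaller dial gauge: clear level disc, 90 mm across, facing straight up. Origin: centre of its upper face, about 92 mm above the table; z up. A steel bezel 110 mm across outside, 92 mm inside, stands 3 mm above the window all round; the dial lies 9 mm under the window's face. The window sits in a soft rubber gasket and gives about 1 mm at 3 N, 2 mm (its stop) at 6 N, and springs back.
- master_glass: window of the larger (master) dial gauge: clear level disc, 148 mm across, facing straight up. Origin: centre of its upper face, about 92 mm above the table; z up. A steel bezel 172 mm across outside, 150 mm inside, stands 3 mm above the window all round; the dial lies 9 mm under the window's face. Gasket and give as on the smaller gauge.
- test_gauge: the smaller gauge, nickel-plated case 100 mm across and 59 mm tall with its stem, screwed upright on one of the two ports of the manifold (190 mm apart; which gauge is on which port varies). Origin: foot of its stem, 36 mm above the table.
- master_gauge: the larger gauge, nickel-plated case 160 mm across and 59 mm tall with its stem, on the other port. Origin: foot of its stem, 36 mm above the table.
- manifold: aluminium test manifold bolted to the table: bar 45 x 360 x 36 mm (x, y, z), origin under its centre. Ports at y = +95 and -95 mm. A needle valve stands on a pipe 125 mm out to its -x side.
- handwheel: red-painted handwheel of the needle valve, 82 mm across, level, turning stiffly on a vertical axis. Origin: its centre, 74 mm above the table. Not to be turned.
- handwheel_rim (a point): a point on the handwheel's rim, 36 mm from its centre; it moves if the wheel is turned
- recorder: loose bench pressure recorder, grey box 125 x 160 x 64 mm (x, y, z), 1.3 kg, on rubber feet. Origin: centre of its underside. Its flat top carries a display on the +x half and two grey keys on the -x half, which stand 7 mm above the top.
- log_key_top (a point): centre of the upper face of the recorder's long oblong key, 22 x 44 mm (recorder x, y), 71 mm above the table when up
- log_key (a joint): travel of the long key in m: 0 up, 0.004 fully down; sprung, about 1 N to start and 4.5 N fully down, returns by itself
- zero_key_top (a point): centre of the upper face of the recorder's small round key, 18 mm across, 76 mm from the long key's centre; not to be pressed
- zero_key (a joint): travel of the small round key in m: 0 up, 0.004 fully down
- flange_a: loose round aluminium test flange 90 mm across, 15 mm thick, lying flat on the +x side of the recorder. Origin: centre of its underside.
- flange_b: loose flange just like the other, lying on the -x side of the recorder
- feeler_block: loose blued-steel feeler gauge block, 105 x 27 x 22 mm (own x, y, z), on the table nearest the robot. Origin: centre of its underside.

How it is judged:
By the outcome, as a careful person would: the job done as asked, in the order asked, and still so for the second after the job is handed in, with the robot touching nothing.
It also fails if it takes over 51 s, if anything falls off the work surface, if the arm or the gripper's body presses on something with over 40 N, if the wrist force passes 120 N, or if a joint passes its speed limit or range.

## Working session

There is one attempt and no reset: what is moved stays moved. The work goes in short steps, Python scripts to look and compute and a shell command to move; the robot and the scene stay as the last step left them, time stands still between calls to the robot, and variables do not carry over. Pictures are saved under pics/ and viewed, at most 10 in all, crops included, and the job is handed in when it is done.

```bash
mkdir -p pics; ls; python3 - <<'E'
from cell import robot
import cv2,numpy as np
s=robot.sense();print({k:np.round(v,3) for k,v in s.items()})
for n in("top","scene"):
    cv2.imwrite(f"pics/{n}.png",cv2.resize(robot.camera(n),(800,600),interpolation=cv2.INTER_CUBIC))
    c=robot.get_calibration(n);print(n,np.round(c["mtx"],1).tolist(),np.round(c["camera_from_world"],3).tolist())
E
```

```text
cell.py
inch.py
pics
{'time': np.float64(0.0), 'joint_pos': array([-1.414,  0.221,  1.528, -0.   ,  1.395, -0.126]), 'joint_velocities': array([-0.   , -0.   ,  0.001,  0.   , -0.001, -0.001]), 'joint_efforts': array([ 1.0000e-03, -4.9461e+01, -3.8738e+01,  7.0000e-02,  5.7000e-02,
       -0.0000e+00]), 'tcp_pos': array([ 0.174, -0.6  ,  0.24 ]), 'ee_rot': array([-0.001,  0.99 ,  0.141, -0.   ]), 'wrist_force': array([-0.24 , -0.281, -0.101]), 'wrist_torque': array([ 0.001,  0.   , -0.022]), 'finger_force': np.float64(0.0), 'width': np.float64(0.998)}
top [[478.8, 0.0, 251.4], [0.0, 478.8, 194.6], [0.0, 0.0, 1.0]] [[-0.015, -1.0, -0.002, 0.003], [-0.987, 0.015, -0.159, 0.574], [0.159, -0.001, -0.987, 1.033], [0.0, 0.0, 0.0, 1.0]]
scene [[382.0, 0.0, 251.4], [0.0, 382.0, 196.3], [0.0, 0.0, 1.0]] [[0.746, 0.666, 0.014, -0.44], [0.419, -0.453, -0.787, -0.171], [-0.517, 0.593, -0.617, 1.195], [0.0, 0.0, 0.0, 1.0]]
```

View pics/top.png

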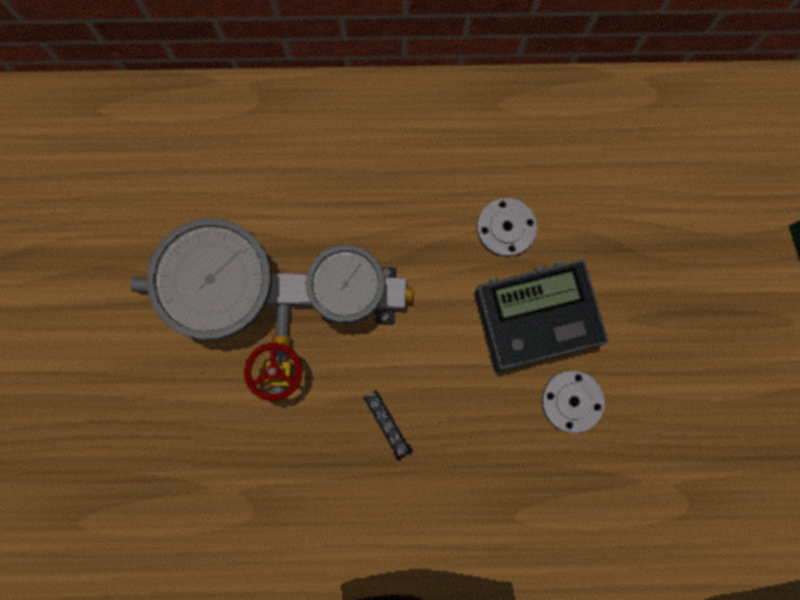

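View pics/scene.png

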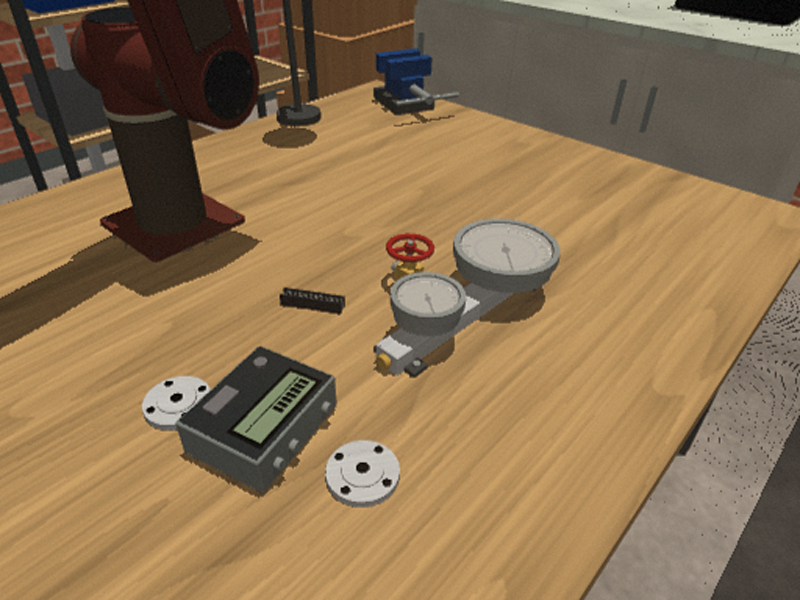

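The top view shows the small gauge at about (346,284), the master gauge at (210,279), the long key at (570,331), the round key at (517,344) and the handwheel at (273,372). In the scene view the gauge pivots are at about (430,298) and (505,250), the long key at (221,400) and the round key at (260,362).

```bash
cat > h.py <<'E'
import numpy as np
from cell import robot
from scipy.spatial.transform import Rotation as R
def px(n,u,v,z,s=0.64):
    c=robot.get_calibration(n);T=c["camera_from_world"];p=np.array([(u+.5)*s-.5,(v+.5)*s-.5,1])
    d=T[:3,:3].T@np.linalg.solve(c["mtx"],p);o=-T[:3,:3].T@T[:3,3]
    return o+d*(z-o[2])/d[2]
def tool(target):
    s=robot.sense();q=s["ee_rot"];r=R.from_quat([q[1],q[2],q[3],q[0]])
    return r.inv().apply(np.array(target)-s["tcp_pos"])
E
python3 - <<'E'
from h import *
import cv2
for n,t,z,a,b in (("test",0,.095,(346,284),0),("testpivot",0,.083,(345,285),(430,298)),("master",0,.095,(210,279),0),("masterpiv",0,.083,(210,279),(505,250)),("log",0,.071,(570,331),(221,400)),("zero",0,.071,(517,344),(260,362)),("wheel",0,.074,(273,372),(410,247))):
    print(n,px("top",*a,z).round(4),px("scene",*b,z).round(4) if b else "")
g=cv2.resize(robot.camera("top")[230:310-0,300:400],(800,640)[:2],interpolation=cv2.INTER_CUBIC)[:600]
cv2.imwrite("pics/rec.png",g)
r=robot.sense()["ee_rot"];print(R.from_quat([*r[1:],r[0]]).as_matrix().round(3))
E
```

```text
test [0.5959 0.0586 0.095 ] 
testpivot [0.5968 0.0608 0.083 ] [0.6024 0.0652 0.083 ]
master [0.6058 0.2468 0.095 ] 
masterpiv [0.6082 0.2498 0.083 ] [0.6108 0.2496 0.083 ]
log [ 0.5287 -0.2531  0.071 ] [ 0.5354 -0.2537  0.071 ]
zero [ 0.5116 -0.1782  0.071 ] [ 0.517  -0.1799  0.071 ]
wheel [0.4774 0.1616 0.074 ] [0.4823 0.1615 0.074 ]
[[ 0.96   0.279 -0.   ]
 [ 0.279 -0.96   0.002]
 [ 0.    -0.002 -1.   ]]
```

```bash
python3 inch.py '[{"sx": 0.591,"sy": -0.516},{"sx": 0.591,"sy": -0.516},{"sx": 0.591,"sy": -0.516},{"sx": 0.591,"sy": -0.516},{"sx": 0.591,"sy": -0.516},{"sx": 0.591,"sy": -0.516},{"sx": 0.591,"sy": -0.516},{"sx": 0.591,"sy": -0.516},{"sx": 0.591,"sy": -0.516},{"sx": 0.591,"sy": -0.516},{"sx": 0.591,"sy": -0.516},{"sx": 0.591,"sy": -0.516},{"sx": 0.591,"sy": -0.516},{"sx": 0.591,"sy": -0.516},{"sx": 0.591,"sy": -0.516,"sz": 0.05},{"sx": 0.591,"sy": -0.516,"sz": 0.1},{"sx": 0.591,"sy": -0.516,"sz": 0.1},{"sx": 0.591,"sy": -0.516,"sz": 0.1}]' 0.0 10
python3 - <<'E'
from h import *
import cv2
s=robot.sense();print(s["wrist_force"],s["tcp_pos"],s["width"],tool([.598,.061,.111]))
cv2.imwrite("pics/w1.png",robot.camera("wrist"))
c=robot.get_calibration("wrist");print(c["mtx"].round(1).tolist(),c["camera_from_world"].round(3).tolist())
E
```

```text
time: 2.4
tcp_pos: [0.5987, 0.0595, 0.1434]
ee_rot: [0.0, 0.99, 0.141, 0.001]
wrist_force: [-0.0, 0.6, 0.6]
width: 0.007
finger_force: 0.0
[-0.03452326  0.55016978  0.60987072] [0.59871686 0.05946733 0.14341976] 0.00686628020035647 [-0.00031755 -0.00169464  0.03241807]
[[302.8, 0.0, 260.5], [0.0, 302.8, 195.6], [0.0, 0.0, 1.0]] [[0.279, -0.96, 0.001, -0.11], [-0.925, -0.268, 0.271, 0.564], [-0.26, -0.077, -0.963, 0.458], [0.0, 0.0, 0.0, 1.0]]
```

View pics/w1.png

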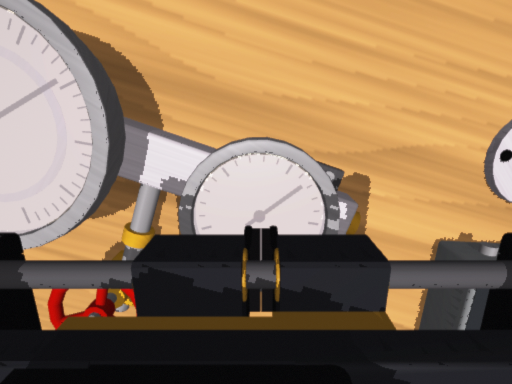

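The wrist view shows the shut fingers (tips at about (262,232)) over the small gauge. Its pivot is at (259,216) and its bezel spans columns 179–340.

```bash
python3 -c "
from h import *
print(px('wrist',259,216,.083,1))"
python3 inch.py '[{"sz": 0.01},{"sz": 0.02},{"sz": 0.027},{"sz": 0.029},{"sz": 0.029},{"sz": 0.029}]'
```

```text
[0.60098429 0.06151047 0.083     ]
time: 3.2
tcp_pos: [0.5982, 0.0603, 0.1128]
ee_rot: [0.0, 0.99, 0.141, 0.0]
wrist_force: [0.6, -0.0, -1.3]
width: 0.007
finger_force: 0.0
```

```bash
for i in 1 2; do python3 inch.py '[{},{}]' | sed -n '2p;4p'; done; for i in 1 2 3; do python3 inch.py '[{"sz": 0.0005},{"sz": 0.0005}]' | sed -n '2p;4p'; done
```

```text
tcp_pos: [0.5981, 0.0602, 0.1127]
wrist_force: [-0.1, 0.1, -0.9]
tcp_pos: [0.5979, 0.0602, 0.1126]
wrist_force: [0.9, -0.1, 0.4]
tcp_pos: [0.5979, 0.0603, 0.112]
wrist_force: [-0.2, 0.6, 1.2]
tcp_pos: [0.5979, 0.0603, 0.1115]
wrist_force: [0.5, -0.9, 0.3]
tcp_pos: [0.598, 0.0602, 0.1112]
wrist_force: [0.2, -0.9, 1.9]
```

```bash
for i in 1 2; do python3 inch.py '[{"sz": 0.0005},{"sz": 0.0005},{"sz": 0.0005}]' | sed -n '1,2p;4p'; done
```

```text
time: 4.82
tcp_pos: [0.598, 0.0602, 0.1107]
wrist_force: [-1.3, 0.3, 1.7]
time: 5.2
tcp_pos: [0.598, 0.0602, 0.1102]
wrist_force: [-2.3, 0.6, 3.2]
```

```bash
for i in 1 2 3; do python3 inch.py '[{}]' | sed -n '2p;4p'; done
```

```text
tcp_pos: [0.598, 0.0602, 0.1101]
wrist_force: [-1.6, 0.6, 3.9]
tcp_pos: [0.598, 0.0603, 0.1101]
wrist_force: [-1.1, 0.1, 3.8]
tcp_pos: [0.598, 0.0602, 0.1101]
wrist_force: [-1.0, -0.3, 3.7]
```

```bash
python3 inch.py '[{"sz": -0.01},{"sz": -0.04},{"sz": -0.04},{"sx": 0.062,"sy": -0.179,"sz": -0.04},{"sx": 0.062,"sy": -0.179,"sz": -0.04},{"sx": 0.062,"sy": -0.179,"sz": -0.04},{"sx": 0.062,"sy": -0.179,"sz": -0.04},{"sx": 0.062,"sy": -0.179,"sz": -0.04},{"sx": 0.062,"sy": -0.179,"sz": -0.02},{"sx": 0.062,"sy": -0.179,"sz": -0.008},{"sx": 0.062,"sy": -0.179,"sz": -0.003},{"sx": 0.062,"sy": -0.179,"sz": -0.003},{"sx": 0.062,"sy": -0.179,"sz": -0.003}]'; python3 - <<'E'
from h import *
import cv2
cv2.imwrite("pics/w2.png",robot.camera("wrist"))
E
```

```text
time: 7.2
tcp_pos: [0.608, 0.2494, 0.1135]
ee_rot: [-0.0, 0.99, 0.141, 0.0]
wrist_force: [0.2, 0.1, -0.4]
width: 0.002
finger_force: 0.0
```

View pics/w2.png

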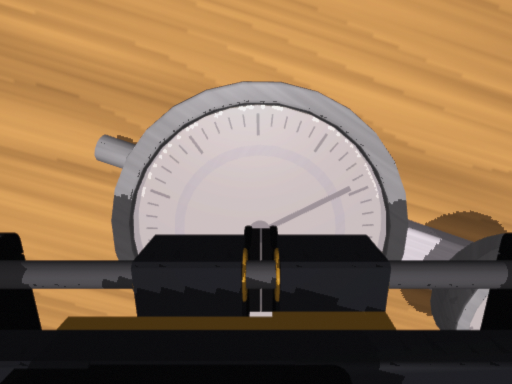

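The fingertips, at about (262,232), are just above the centre of the master dial. Its pivot is at about (260,225), well inside the bezel.

```bash
python3 inch.py '[{"sz": 0.001},{"sz": 0.0015},{"sz": 0.002},{"sz": 0.002},{"sz": 0.002}]'| sed -n '2p;4p';for i in 1 2; do python3 inch.py '[{"sz": 0.0005},{"sz": 0.0005},{"sz": 0.0005}]' | sed -n '2p;4p'; done; python3 inch.py '[{}]' | sed -n '1,2p;4p'
```

```text
tcp_pos: [0.6076, 0.2496, 0.1112]
wrist_force: [0.1, -0.5, 1.0]
tcp_pos: [0.6076, 0.2495, 0.1107]
wrist_force: [-0.9, 0.8, 2.6]
tcp_pos: [0.6076, 0.2496, 0.1102]
wrist_force: [-0.7, 0.7, 3.7]
time: 8.75
tcp_pos: [0.6076, 0.2495, 0.1102]
wrist_force: [-1.8, 1.2, 3.4]
```

```bash
python3 inch.py '[{"sz": -0.01},{"sz": -0.06},{"sz": -0.06},{"sx": -0.214,"sy": 0.461,"sz": -0.06,"spin": 0.058},{"sx": -0.214,"sy": 0.461,"sz": -0.06,"spin": 0.058},{"sx": -0.214,"sy": 0.461,"sz": -0.06,"spin": 0.058},{"sx": -0.214,"sy": 0.461,"sz": -0.06,"spin": 0.058},{"sx": -0.214,"sy": 0.461,"sz": -0.06,"spin": 0.058},{"sx": -0.214,"sy": 0.461,"sz": -0.06,"spin": 0.058},{"sx": -0.214,"sy": 0.461,"sz": -0.06,"spin": 0.058},{"sx": -0.214,"sy": 0.461,"sz": -0.06,"spin": 0.058},{"sx": -0.214,"sy": 0.461,"sz": -0.06,"spin": 0.058},{"sx": -0.214,"sy": 0.461,"sz": -0.06,"spin": 0.058},{"sx": -0.214,"sy": 0.461,"sz": -0.06,"spin": 0.058},{"sx": -0.214,"sy": 0.461,"sz": -0.01,"spin": 0.058},{"sx": -0.214,"sy": 0.461,"sz": -0.01,"spin": 0.058},{"sx": -0.214,"sy": 0.461,"sz": -0.01,"spin": 0.058}]'; python3 - <<'E'
from h import *
import cv2
cv2.imwrite("pics/w3.png",robot.camera("wrist"))
cv2.imwrite("pics/s3.png",cv2.resize(robot.camera("scene")[180:330,60:260],(800,600),interpolation=cv2.INTER_CUBIC))
E
```

```text
time: 10.88
tcp_pos: [0.5313, -0.2521, 0.121]
ee_rot: [0.0, 0.994, 0.113, 0.0]
wrist_force: [0.7, -0.0, -0.0]
width: 0.008
finger_force: 0.0
```

View pics/w3.png

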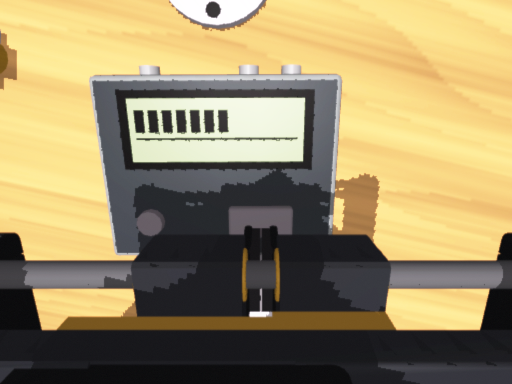

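View pics/s3.png

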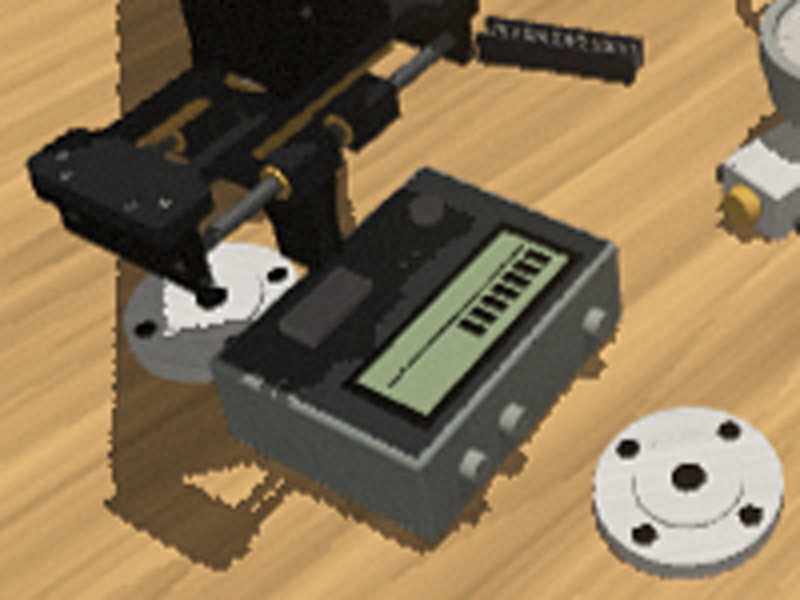

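View pics/rec.png

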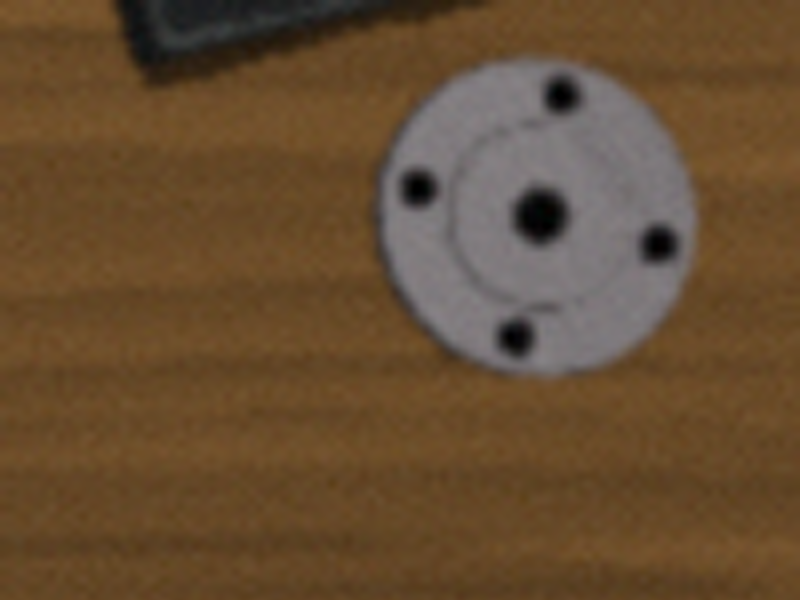

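In the wrist view the long key spans columns 229–293 with its far edge at row 207, and the round key is at (150,223). The scene crop shows the fingers above the long key, level with it. The rec crop only caught a flange.

```bash
python3 -c "
from h import *
print(px('wrist',261,223,.071,1),px('wrist',261,207,.071,1),px('wrist',229,215,.071,1),px('wrist',293,215,.071,1),px('wrist',150,223,.071,1),tool([.531,-.253,.09]))"
```

```text
[ 0.53235851 -0.25304626  0.071     ] [ 0.54361203 -0.25045384  0.071     ] [ 0.5331575  -0.23047515  0.071     ] [ 0.5429011 -0.2730157  0.071    ] [ 0.51534939 -0.17876204  0.071     ] [-0.00105428 -0.00042878  0.03222097]
```

```bash
python3 inch.py '[{"sz": 0.015},{"sz": 0.025},{"sz": 0.029},{"sz": 0.029},{"sz": 0.029}]' | sed -n '2p;4p'; python3 inch.py '[{"sz": 0.001},{"sz": 0.002},{"sz": 0.003},{"sz": 0.004},{"sz": 0.005},{"sz": 0.005},{"sz": 0.005}]' | sed -n '1,2p;4p';
```

```text
tcp_pos: [0.5309, -0.2532, 0.0913]
wrist_force: [0.6, -0.5, -0.3]
time: 12.48
tcp_pos: [0.531, -0.2532, 0.0864]
wrist_force: [0.3, -0.5, 4.6]
```

```bash
for i in 1 2 3; do python3 inch.py '[{"sz": 0.0005},{"sz": 0.0005},{"sz": 0.0005}]' | sed -n '1,2p;4p'; done
```

```text
time: 12.85
tcp_pos: [0.531, -0.2532, 0.0863]
wrist_force: [-1.4, -0.4, 7.9]
time: 13.22
tcp_pos: [0.531, -0.2532, 0.0862]
wrist_force: [-1.6, 1.0, 9.8]
time: 13.6
tcp_pos: [0.531, -0.2532, 0.0861]
wrist_force: [-3.9, 2.2, 13.8]
```

Force is climbing with no further travel, so the key is on its stop. Now lift straight up and away.

```bash
python3 inch.py '[{"sz": -0.003},{"sz": -0.01},{"sz": -0.04},{"sz": -0.1},{"sz": -0.14},{"sz": -0.14},{"sz": -0.14},{"sz": -0.14}]'; python3 - <<'E'
from h import *
import cv2
cv2.imwrite("pics/end.png",cv2.resize(robot.camera("wrist"),(800,600)))
E
```

```text
time: 14.6
tcp_pos: [0.5295, -0.2522, 0.2222]
ee_rot: [-0.001, 0.994, 0.112, -0.002]
wrist_force: [0.3, -0.4, -0.5]
width: 0.004
finger_force: 0.0
```

View pics/end.png

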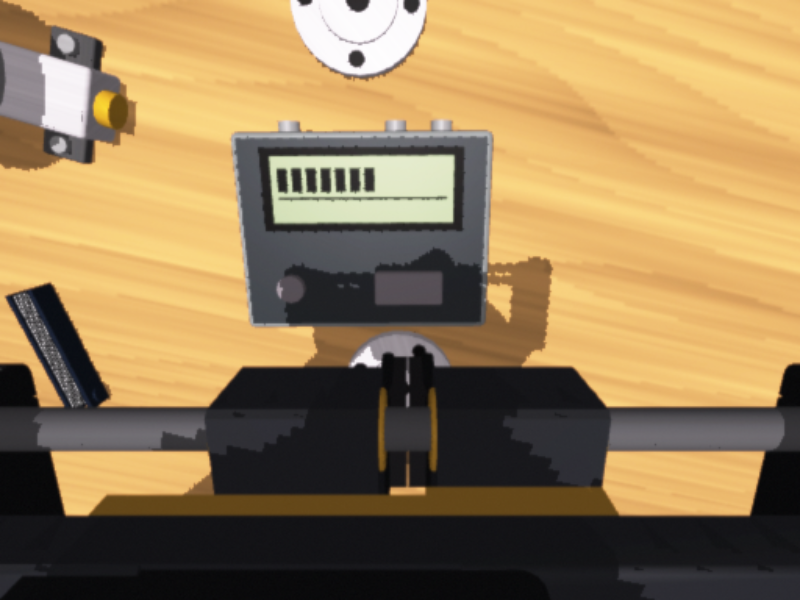

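The recorder is where it was, with the long key back up at (408,288) and the round key at (290,290) untouched. The gripper is clear.

```bash
python3 -c "
from cell import robot
print(robot.close_job())"
```

```text
the job is handed in; nothing more can be done
None
```

I tapped the small gauge glass and then the master gauge glass at about 3.5 N each, pressed the long key to its stop and let it come back up, touched nothing else, and handed the job in at about 15 s; no verdict came back.

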